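# Hold the make-up case unlocked with its key

### The job

Take the red-headed key out of the white key stand and push it fully home, past the sticky pins, in the brass lock on top of the black make-up case, wiggling it if it sticks. Then turn it a quarter turn clockwise against the lock's spring and finish while still gripping the key and holding it turned, so that the bolt stays drawn back. Leave the blue and yellow keys in the stand, and the tumbler and the powder jar where they are.

Things in the scene. Friction and masses are not known exactly. Their poses are not given: they have to be found in the camera images.
- key_red_head (a point): Centre of the red head of the key to use; it stands upright, blade down, z up. Head: flat block 30 mm wide (x) x 10 thick (y) x 28 high, gripped across its thickness. Below it a round dark collar, 18 mm across, 10 high, its underside 24 mm below this point; then the steel blade (see key_red_tip). 40 g. Half a turn about its length makes no difference.
- key_red_tip (a point): Tip of the red key's blade, 53 mm below the head's centre, axes as the head's. From the tip up: flat bit 14 mm wide (x) x 5 thick (y) x 18 long, its first 6 mm tapering to a thin edge; then a round neck of 5 mm diameter, 11 mm long, up to the collar.
- key_blue_head (a point): Centre of the blue head of a key of the same shape in the stand, to be left alone; axes as for the red key.
- key_yellow_head (a point): Centre of the yellow head of a key of the same shape in the stand, to be left alone; axes as for the red key.
- stand: Fixed white key stand, 190 (x) x 50 (y) x 38 mm high, origin at the centre of its underside. Three slots 60 mm apart in a row along x, a key upright in each, collar on the top face, wide side along the row (key x along stand x), 0.75 mm play all round. A key must rise 29 mm to come clear. Which key stands in which slot changes.
- case: Fixed black make-up case, 200 (x) x 300 (y) x 120 mm high, origin at the centre of its underside, front to -x. On its top: the brass lock plate (see lock_face); behind the lock (+x) a steel bolt and keeper up to 15 mm above the top, 23 to 62 mm from the lock axis, a lid panel 6 mm high, and a carrying handle 21 mm high, 100 mm from the lock axis.
- lock_face (a point): Centre of the keyway's mouth in the upper face of the brass plate (44 mm square, 8 thick, on the case top, 50 mm in front of the case's centre, 128 mm above the table). Axes as the case's, z up. Keyway 7 mm (x) x 16 mm (y), mouth bevelled 2 mm: the key's wide side goes along y. Home: collar on the plate, head centre 24 mm above this point, tip 29 mm below.
- lock (a joint): Turn of the plug under the plate, rad: 0 = keyway along y (start), grows clockwise from above, stop at 1.57. Spring-back 0.02 to 0.085 N m. The key has about 0.1 rad free play in it. Two sticky sprung side pins are met with the tip 14 and 19 mm below the face: up to 20 N pushed straight, less if the key is rocked by 0.05 rad. The key turns only if home within 3 mm, and is then captive.
- tumbler_mid (a point): Middle (70 mm up) of a loose black drinking tumbler standing on the table, 72 mm across, 147 mm high; bystander.
- powder_jar_mid (a point): Middle (20 mm up) of a loose powder jar, 56 mm across, 40 mm high, standing on the table; bystander.
Mind the look-alikes: they are no part of the job. What is shaped like the part that bears key_red_head but green or turquoise is not meant.

How it is judged:
By the outcome, as a careful person would: the job done as asked, in the order asked, and still so for the second after the job is handed in, while the arm keeps its last pose, push and grip.
It also fails if it takes over 43 s, if anything falls off the work surface, if the arm or the gripper's body presses on something with over 40 N, if the wrist force passes 120 N, or if a joint passes its speed limit or range.

### The arm

A 6-joint arm with a two-finger parallel gripper is mounted at the origin on the work surface. World frame = base frame: x ahead of the robot, y to its left, z up, the work surface at z = 0. Lengths are in mm, angles in rad, forces in N, time in s.
With the tool pointing down it reaches from about 300 to 875 mm from the base axis. Payload 6.4 kg.
Tool frame: the origin (TCP) lies at the very end of the fingers, on their centre line; the grasp point (between the pads) lies 19 mm behind it; z points along the fingers, y is the direction in which the jaws open and shut (so a half turn about z gives the same grasp; the last joint's range is limited). The gripper opens to 85 mm and grips with 20 to 120 N. Pads are 22 mm wide; open, the fingers measure 114 mm over their backs; the gripper's body (76 mm by 85 mm) begins 54 mm behind the grasp point. The pads swing forward as they close: fully open they stand 13 mm farther back than shut.
Start: joints at [1.031, 0.181, 1.607, -0, 1.354, -0.206], TCP at [188.379, 543.281, 231.288] pointing down, gripper open.
Joint ranges: [-2.99, 2.99], [-0.89, 2.07], [0.3, 2.58], [-1.14, 4.28], [0, 2.63], [-3.12, 3.12]. Speed limits (rad/s): [2.57, 2.57, 3.01, 3.14, 3.14, 3.14].

### API

Orientations are given as a unit quaternion [w, x, y, z].
In Python, from rig import observe, grab_frame, close_job gives the robot as it stands.
- The arm moves only by the tool send_rows, never from a script. Its argument "steps" is a list that holds one entry, the list of rows, each a list of 7 numbers: the turn, a rotation vector about the world's x, y, z in degrees, then the shift along the world's x, y, z in m, then the closure, from -1 (fully open) to 1 (shut), so that 0 is half open. A call has exactly 8 rows; each row is the pose to reach, as a shift and turn from the pose measured when the call began; what a row does not reach only later rows make up. A row lasts 1/8 s, in which the tool goes at most 62.5 mm and 10.7 degrees, less where a joint would pass 70% of its speed; a pose out of reach is approached as far as the arm can. A call with a gripper value outside its range is refused whole. The fingers move at their own pace and stop on an object; the grip force is fixed at half the most. Time passes only in rows, so rows that repeat a pose let the fingers close, or fill a call up. It gives the time, the measured TCP pose, the force and the opening at its end, in the units of the state.
- observe(): the state, without advancing time (a new reading comes with each control period).
- grab_frame(name): name is "scene" or "side" or "wrist"; returns a dict with "frame" (420x560x3 uint8, blue, green, red), "camera_matrix" (3x3 intrinsics, pixels), "R" (3x3) and "t" (3): a world point X has camera coordinates R X + t. Camera axes: x right, y down, z forward; pixel columns grow to the right and rows downward; lengths in mm; the calibration is good to about 2 mm. A picture is of the moment at which its call begins. There is no depth.
- close_job(): hands the job in, once; it reports no verdict.
The state is a dict: "clock": time; "q": joint angles; "qvel": joint speeds; "effort": joint torques, N m; "eef_pos": TCP position; "ee_rot": TCP orientation; "ft_force": force on the tool from outside, world axes, zero at the start; "wrist_torque": the same for the moment, N m; "opening": finger opening in mm.
Only numpy, scipy, OpenCV 4.12 (cv2) and the standard library are available. Lean on these libraries where they do the work, as an engineer would, in place of code of your own. Each camera call takes 0.05 s, during which the arm holds its last target.

## Working session

There is one attempt and no reset: what is moved stays moved. The work goes in short steps, Python scripts to look and compute and a tool call to move; the robot and the scene stay as the last step left them, time stands still between calls to the robot, and variables do not carry over. Pictures are saved under pics/ and viewed, and the job is handed in when it is done.

Besides the shell and the picture viewer there is one more tool, called after "Request:" as name(argument=value, ...) on one line, values as JSON. send_rows: Moves the arm, as the interface text tells. Its arguments: {"type":"object","properties":{"steps":{"type":"array"}},"required":["steps"]}

```bash
ls; mkdir -p pics
cat > h.py <<'E'
import numpy as np, cv2
from rig import observe, grab_frame, close_job
def ray(f,u,v):
    K=np.array(f["camera_matrix"]);R=np.array(f["R"]);t=np.array(f["t"]).ravel()
    d=R.T@np.linalg.solve(K,[u,v,1.]);return -R.T@t,d/np.linalg.norm(d)
def onz(f,u,v,z):
    c,d=ray(f,u,v);return c+d*(z-c[2])/d[2]
def proj(f,X):
    p=np.array(f["camera_matrix"])@(np.array(f["R"])@np.array(X,float)+np.array(f["t"]).ravel());return p[:2]/p[2]
def two(f1,p1,f2,p2):
    c1,d1=ray(f1,*p1);c2,d2=ray(f2,*p2)
    s=np.linalg.lstsq(np.c_[d1,-d2],c2-c1,rcond=None)[0]
    a=c1+s[0]*d1;b=c2+s[1]*d2;return (a+b)/2,np.linalg.norm(a-b)
E
python3 - <<'E'
from h import *
import pickle
print(observe())
fs={}
for n in ["scene","side","wrist"]:
    f=grab_frame(n);fs[n]=f;cv2.imwrite(f"pics/{n}0.png",f["frame"])
    print(n,ray(f,280,210))
pickle.dump(fs,open("f0.pkl","wb"))
E
```

```text
pics
{'clock': 0.0, 'q': array([ 1.03070779e+00,  1.81564566e-01,  1.60802836e+00,  2.38163963e-05,
        1.35380134e+00, -2.06312613e-01]), 'qvel': array([ 0.00071399, -0.00054422,  0.00096056,  0.00058185,  0.00021204,
       -0.00110459]), 'effort': array([-2.21005248e-03, -4.44854379e+01, -3.51340020e+01, -4.56611569e-04,
        8.86746333e-03, -5.34723438e-05]), 'eef_pos': array([188.06445552, 542.77886952, 230.36109418]), 'ee_rot': array([-3.39258832e-04,  1.66116831e-01,  9.86105667e-01, -8.34562341e-04]), 'ft_force': array([-0.52200075, -0.04101099,  0.37159841]), 'wrist_torque': array([ 0.02014911,  0.01504088, -0.04929035]), 'opening': 85.42230029276047}
scene (array([896.60639114, 393.07908242, 822.3129956 ]), array([-0.36710104, -0.4859022 , -0.79318086]))
side (array([ -49.00422912, -610.26911184,  633.04359943]), array([ 0.60955503,  0.58754234, -0.53219984]))
wrist (array([126.95248302, 565.20676322, 372.69237799]), array([ 0.25267386, -0.08994675, -0.96336156]))
```

View pics/scene0.png

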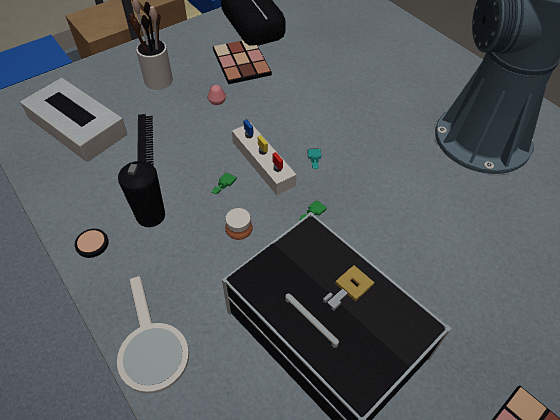

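View pics/side0.png

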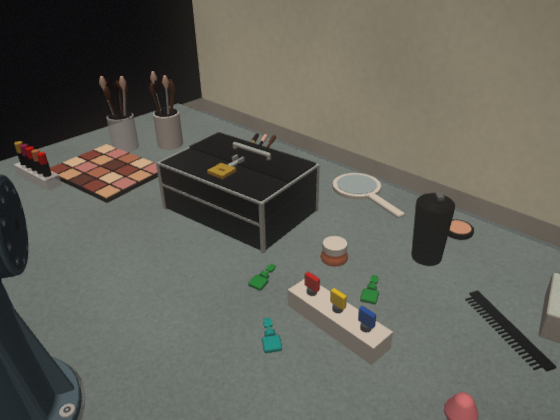

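View pics/wrist0.png

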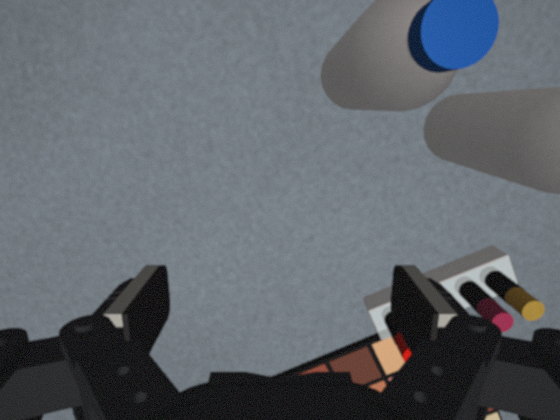

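Scene view: the upright keys in the white stand are red (278,160), yellow (262,144) and blue (249,128). The look-alikes lie on the table: green (226,182) and (316,209), turquoise (314,156). In the side view, the red lipsticks are at (35,155). The key to use is the red one in the stand, at the end nearest the case, side view (312,282). I'll confirm that in a crop while measuring.

```bash
cat > m.py <<'E'
from h import *
import pickle
fs=pickle.load(open("f0.pkl","rb"))
H={"red":((0,6),(172,180)),"yellow":((20,32),),"blue":((105,120),)}
win={"scene":(225,110,300,200),"side":(280,260,400,340)}
P={}
for n in win:
    f=fs[n];x0,y0,x1,y1=win[n]
    hsv=cv2.cvtColor(f["frame"],cv2.COLOR_BGR2HSV)
    for k,rs in H.items():
        m=np.zeros(hsv.shape[:2],np.uint8)
        for a,b in rs: m|=cv2.inRange(hsv,(a,150,60),(b,255,255))
        w=np.zeros_like(m);w[y0:y1,x0:x1]=m[y0:y1,x0:x1]
        c=max(cv2.findContours(w,0,1)[0],key=cv2.contourArea)
        ys,xs=np.nonzero(w);P[n,k]=(xs.mean(),ys.mean());print(n,k,P[n,k],len(xs),cv2.boundingRect(c))
    m=cv2.inRange(hsv,(18,90,60),(32,255,255)); 
    for c in cv2.findContours(m,0,1)[0]:
        if cv2.contourArea(c)>80:print(" brass?",n,cv2.boundingRect(c),cv2.approxPolyDP(c,3,True).reshape(-1,2).tolist())
    cr=f["frame"][y0:y1,x0:x1];cv2.imwrite(f"pics/{n}_crop.png",cv2.resize(cr,None,fx=5,fy=5,interpolation=2))
for k in H: print(k,two(fs["scene"],P["scene",k],fs["side"],P["side",k]))
l=fs["scene"]["frame"][255:315,310:400];cv2.imwrite("pics/lock.png",cv2.resize(l,None,fx=8,fy=8,interpolation=2))
l=fs["side"]["frame"][145:190,195:255];cv2.imwrite("pics/lock2.png",cv2.resize(l,None,fx=12,fy=12,interpolation=2))
E
python3 m.py
```

```text
scene red (np.float64(277.4396551724138), np.float64(160.63793103448276)) 116 (273, 152, 10, 18)
scene yellow (np.float64(262.19417475728153), np.float64(143.37864077669903)) 103 (258, 136, 10, 16)
scene blue (np.float64(248.64285714285714), np.float64(126.84285714285714)) 70 (244, 119, 9, 17)
 brass? scene (335, 265, 40, 36) [[353, 265], [335, 283], [355, 300], [374, 282]]
 brass? scene (258, 135, 10, 17) [[260, 135], [258, 144], [266, 151], [267, 142]]
side red (np.float64(311.9516129032258), np.float64(281.2741935483871)) 186 (305, 272, 14, 20)
side yellow (np.float64(338.0134529147982), np.float64(298.15246636771303)) 223 (331, 288, 15, 21)
side blue (np.float64(367.2857142857143), np.float64(311.6190476190476)) 63 (360, 307, 16, 10)
 brass? side (331, 288, 16, 22) [[331, 289], [331, 302], [343, 309], [346, 295]]
 brass? side (207, 162, 29, 18) [[207, 169], [209, 174], [222, 179], [235, 167], [220, 162]]
red (array([ 472.44422299, -180.80312188,   63.42606667]), np.float64(0.7782523410015342))
yellow (array([ 468.99110162, -240.77330408,   63.62749185]), np.float64(0.12218708770814027))
blue (array([ 468.19653567, -297.05075419,   69.58781512]), np.float64(3.7088059795458563))
```

View pics/scene_crop.png

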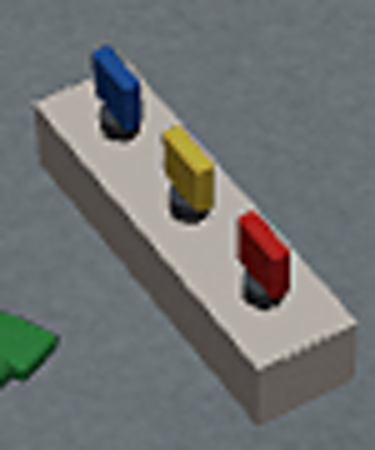

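View pics/lock.png

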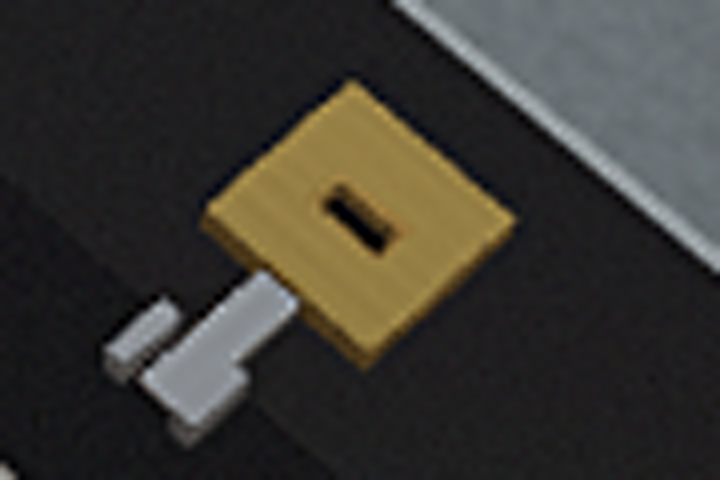

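Run:
```python
from h import *
import pickle
fs=pickle.load(open("f0.pkl","rb"))
def lines(c): 
    for p in c: pass
f=fs["scene"];
q=[(353,265),(335,283),(355,300),(374,282)]
P=[onz(f,u,v,128)for u,v in q];print(np.round(P,1),np.mean(P,0))
print("stand/case corner scene: case corners z120")
for uv in [(311,218),(447,328),(226,281),(362,417)]:print(uv,onz(f,*uv,120).round(1))
g=fs["side"]
for uv in [(207,169),(222,177),(235,167),(220,162)]:print(uv,onz(g,*uv,128).round(1))
for uv in [(162,166),(219,137),(318,166),(264,203)]:print(uv,onz(g,*uv,120).round(1))
print("stand z38")
for uv in [(233,127),(243,124),(296,178),(272,190)]:print(uv,onz(f,*uv,38).round(1))
for uv in [(289,284),(302,281),(388,329),(375,341)]:print(uv,onz(g,*uv,38).round(1))
print("jar",onz(f,238,217,40).round(), "tumbler top",onz(f,140,178,147).round())
```

```text
[[545.5 129.8 128. ]
 [591.2 138.1 128. ]
 [585.3 179.7 128. ]
 [539.3 173.5 128. ]] [565.30472282 155.29115611 128.        ]
stand/case corner scene: case corners z120
(311, 218) [537.5   9.6 120. ]
(447, 328) [499.4 295.5 120. ]
(226, 281) [728.5  28.5 120. ]
(362, 417) [692.  316.2 120. ]
(207, 169) [544.3 177.7 128. ]
(222, 177) [542.1 126.3 128. ]
(235, 167) [591.  139.9 128. ]
(220, 162) [585.  182.3 128. ]
(162, 166) [496.1 275.5 120. ]
(219, 137) [683.4 300.8 120. ]
(318, 166) [727.   19.3 120. ]
(264, 203) [536.3  -3.2 120. ]
stand z38
(233, 127) [ 478.7 -344.8   38. ]
(243, 124) [ 454.4 -339.7   38. ]
(296, 178) [ 455.7 -136.3   38. ]
(272, 190) [ 516.1 -139.2   38. ]
(289, 284) [ 462.7 -136.4   38. ]
(302, 281) [ 484.6 -148.1   38. ]
(388, 329) [ 488.6 -328.1   38. ]
(375, 341) [ 453.2 -327.4   38. ]
jar [ 612. -121.   40.] tumbler top [ 747. -229.  147.]
```

The crop confirms it: the upright red key is in the end slot nearest the case, and its wide side runs along the row. Moving above it now.

Request:
send_rows(steps=[[[0,0,-5.3,0.02,-0.052,0.002,-1],[0,0,-10.6,0.04,-0.104,0.002,-1],[0,0,-15.9,0.061,-0.155,0.002,-1],[0,0,-21.2,0.081,-0.207,0.002,-1],[0,0,-26.5,0.101,-0.259,0.002,-1],[0,0,-31.8,0.122,-0.31,0.002,-1],[0,0,-37,0.142,-0.362,0.002,-1],[0,0,-42.4,0.162,-0.414,0.002,-1]]])

```text
clock: 1.15
eef_pos: [350.4, 127.2, 232.7]
ee_rot: [-0.0, 0.513, 0.859, -0.0]
ft_force: [0.6, 0.5, -0.3]
opening: 85.4
```

Request:
send_rows(steps=[[[0,0,-5.3,0.02,-0.051,0,-1],[0,0,-10.6,0.04,-0.103,0,-1],[0,0,-15.9,0.061,-0.154,-0.01,-1],[0,0,-21.2,0.081,-0.206,-0.02,-1],[0,0,-26.5,0.101,-0.257,-0.03,-1],[0,0,-31.6,0.115,-0.29,-0.04,-1],[0,0,-31.6,0.122,-0.308,-0.05,-1],[0,0,-31.6,0.122,-0.308,-0.06,-1]]])

```text
clock: 2.15
eef_pos: [472.4, -181.7, 171.9]
ee_rot: [-0.0, 0.728, 0.686, -0.0]
ft_force: [-0.4, 0.8, 0.6]
opening: 85.3
```

Run:
```python
from h import *
import pickle
s=observe();print(s["eef_pos"],s["ee_rot"],s["q"],s["clock"])
fs={}
for n in ["wrist","scene"]:
    f=grab_frame(n);fs[n]=f;cv2.imwrite(f"pics/{n}1.png",f["frame"])
pickle.dump(fs,open("f1.pkl","wb"))
print(ray(fs["wrist"],280,210))
```

```text
[ 472.37140964 -181.71963245  171.92465407] [-4.70346991e-04  7.27706857e-01  6.85888068e-01 -2.60365804e-04] [-6.01949474e-01  9.10571384e-02  1.83464226e+00 -3.30566135e-04
  1.21692279e+00 -5.42685432e-01] 2.15
(array([ 478.20061564, -114.84504364,  314.12595077]), array([-0.01702621, -0.26930917, -0.96290326]))
```

View pics/wrist1.png

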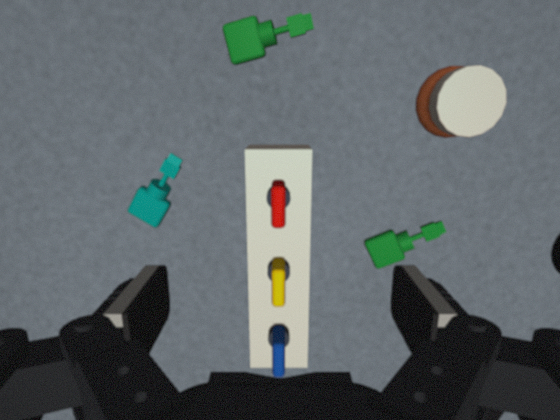

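Run:
```python
from h import *
import pickle
fs=pickle.load(open("f1.pkl","rb"));f=fs["wrist"]
hsv=cv2.cvtColor(f["frame"],cv2.COLOR_BGR2HSV)
for k,r in {"red":((0,6),(172,180)),"yellow":((20,32),),"blue":((105,120),)}.items():
    m=sum(cv2.inRange(hsv,(a,120,40),(b,255,255)) for a,b in r)
    w=np.zeros_like(m);w[170:380,262:296]=m[170:380,262:296]
    c=max(cv2.findContours(w,0,1)[0],key=cv2.contourArea);x,y,ww,h=cv2.boundingRect(c)
    hi=np.percentile(hsv[...,2][w>0],60); 
    print(k,(x,y,ww,h),"bottom@z76",onz(f,x+ww/2,y+h,76).round(1),"top edge@76",onz(f,x+ww/2,y,76).round(1),"mid z62",onz(f,x+ww/2,y+h/2,62).round(1))
m=cv2.inRange(hsv,(0,0,150),(180,60,255));w=np.zeros_like(m);w[130:375,230:330]=m[130:375,230:330]
c=max(cv2.findContours(w,0,1)[0],key=cv2.contourArea)
ap=cv2.minAreaRect(c);print(ap)
for p in cv2.boxPoints(ap):print(p,onz(f,*p,38).round(1))
cv2.imwrite("pics/w1c.png",cv2.resize(f["frame"][170:240,250:310],None,fx=8,fy=8,interpolation=2))
# row-wise stand centre
for v in (155,165,240,245,310,315):
    xs=np.nonzero(w[v])[0];print(v,xs.min(),xs.max(),onz(f,(xs.min()+xs.max()+1)/2,v,38).round(1))
```

```text
red (271, 181, 15, 47) bottom@z76 [ 472.2 -194.    76. ] top edge@76 [ 474.2 -161.8   76. ] mid z62 [ 472.9 -181.3   62. ]
yellow (271, 258, 15, 48) bottom@z76 [ 468.8 -252.8   76. ] top edge@76 [ 471.  -215.8   76. ] mid z62 [ 469.4 -240.9   62. ]
blue (272, 326, 13, 52) bottom@z76 [ 465.2 -314.    76. ] top edge@76 [ 467.8 -269.1   76. ] mid z62 [ 465.8 -301.4   62. ]
((278.0, 258.0), (218.0, 68.0), 90.0)
[244. 149.] [ 449.5 -143.8   38. ]
[312. 149.] [ 499.7 -146.7   38. ]
[312. 367.] [ 493. -336.   38.]
[244. 367.] [ 433.6 -332.7   38. ]
155 244 312 [ 474.7 -149.7   38. ]
165 245 311 [ 474.2 -157.1   38. ]
240 247 310 [ 471.1 -216.6   38. ]
245 247 310 [ 470.9 -220.8   38. ]
310 249 308 [ 467.5 -278.6   38. ]
315 249 308 [ 467.2 -283.3   38. ]
```

View pics/w1c.png

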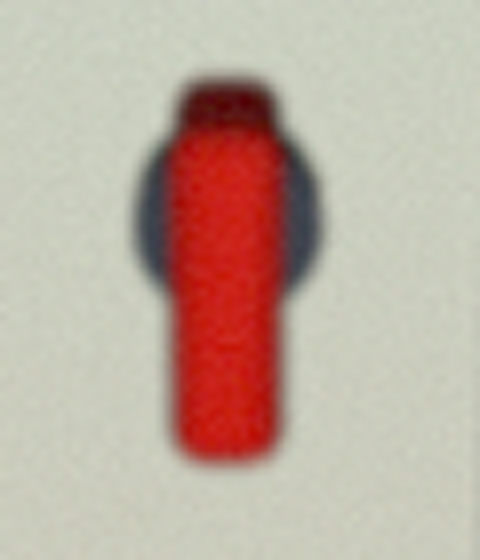

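Request:
send_rows(steps=[[[0,0,0,0,0.001,-0.04,-1],[0,0,0,0,0.001,-0.085,-1],[0,0,0,0,0.001,-0.112,-1],[0,0,0,0,0.001,-0.124,-1],[0,0,0,0,0.001,-0.124,-1],[0,0,0,0,0.001,-0.124,1],[0,0,0,0,0.001,-0.124,1],[0,0,0,0,0.001,-0.124,1]]])

```text
clock: 3.25
eef_pos: [471.7, -178.9, 47.8]
ee_rot: [-0.001, 0.727, 0.686, -0.0]
ft_force: [-0.3, 0.0, 0.4]
opening: 32.4
```

Request:
send_rows(steps=[[[0,0,0,0,0,0,1],[0,0,0,0,0,0,1],[0,0,0,0,0,0,1],[0,0,0,0,0,0,1],[0,0,0,0,0,0,1],[0,0,0,0,0,0,1],[0,0,0,0,0,0,1],[0,0,0,0,0,0,1]]])

```text
clock: 4.25
eef_pos: [472.0, -179.2, 48.5]
ee_rot: [-0.001, 0.727, 0.686, -0.0]
ft_force: [-1.1, 0.7, 5.8]
opening: 8.8
```

Run:
```python
from h import *
s=observe();print({k:np.round(v,3) for k,v in s.items()})
f=grab_frame("wrist");cv2.imwrite("pics/w2.png",f["frame"])
```

```text
{'clock': np.float64(4.25), 'q': array([-0.598,  0.28 ,  1.907, -0.   ,  0.956, -0.541]), 'qvel': array([ 0.002, -0.002, -0.003,  0.001,  0.001,  0.001]), 'effort': array([-1.0500e-01, -3.8689e+01, -2.5734e+01,  4.2000e-02, -4.9100e-01,
       -5.0000e-03]), 'eef_pos': array([ 471.982, -179.162,   48.466]), 'ee_rot': array([-0.001,  0.727,  0.686, -0.   ]), 'ft_force': array([-1.107,  0.699,  5.83 ]), 'wrist_torque': array([ 0.114,  0.237, -0.004]), 'opening': np.float64(8.817)}
```

View pics/w2.png

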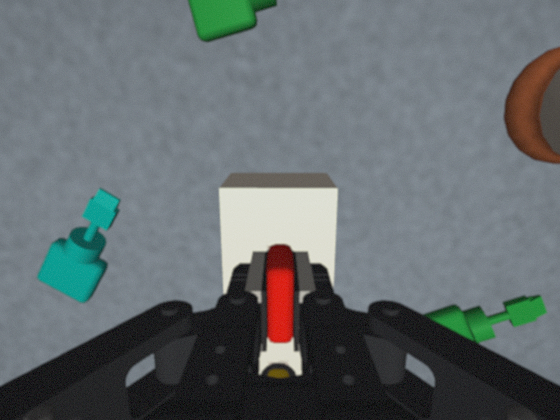

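The red head sits between the pads at (280,295), opening about 9 mm, so it's gripped. Lifting straight up.

Request:
send_rows(steps=[[[0,0,0,0,0,0.008,1],[0,0,0,0,0,0.018,1],[0,0,0,0,0,0.03,1],[0,0,0,0,0,0.045,1],[0,0,0,0,0,0.075,1],[0,0,0,0,0,0.11,1],[0,0,0,0,0,0.145,1],[0,0,0,0,0,0.155,1]]])

```text
clock: 5.3
eef_pos: [473.3, -180.0, 206.7]
ee_rot: [0.002, 0.727, 0.687, 0.0]
ft_force: [-0.5, -0.3, 0.1]
opening: 9.0
```

Run:
```python
from h import *
import pickle
s=observe();print(s["eef_pos"],s["ee_rot"],s["opening"],s["clock"])
fs={n:grab_frame(n) for n in ["scene","side"]};pickle.dump(fs,open("f2.pkl","wb"))
cv2.imwrite("pics/l2.png",np.hstack([cv2.resize(fs["scene"]["frame"][60:200,200:330],(400,430)),cv2.resize(fs["side"]["frame"][180:350,240:400],(400,430))]))
```

```text
[ 473.27792963 -179.987386    206.73825496] [1.74156833e-03 7.27099724e-01 6.86529572e-01 3.23784934e-04] 9.007517166420545 5.3
```

View pics/l2.png

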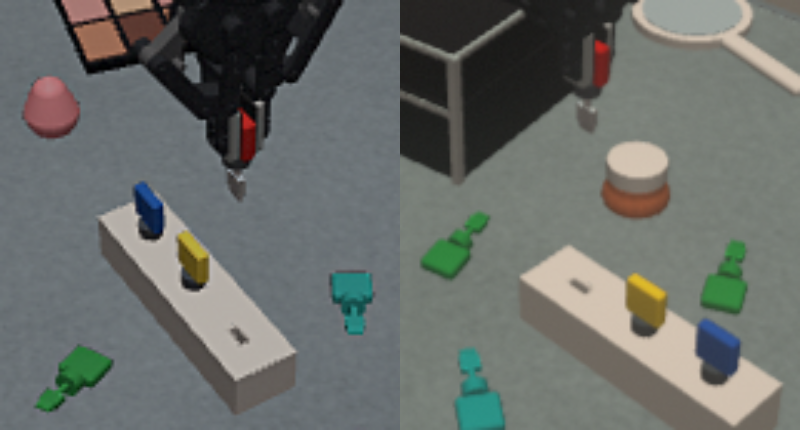

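Key is out, and the empty slot shows in the crop at (239,335) and (581,286). The blue and yellow keys haven't moved. Next I'll measure the slot and keyway in the same cameras.

Run:
```python
from h import *
import pickle
f0=pickle.load(open("f0.pkl","rb"));f2=pickle.load(open("f2.pkl","rb"))
def dark(f,x0,y0,x1,y1,z,name):
    g=cv2.cvtColor(f["frame"],cv2.COLOR_BGR2GRAY)[y0:y1,x0:x1].astype(float)
    b=np.median(g);w=np.clip(b-25-g,0,None)
    ys,xs=np.mgrid[y0:y1,x0:x1];u=(w*xs).sum()/w.sum();v=(w*ys).sum()/w.sum()
    # principal axis on plane
    P=np.array([onz(f,a,c,z)[:2] for a,c in zip(xs.ravel(),ys.ravel())]);ww=w.ravel()
    m=(ww[:,None]*P).sum(0)/ww.sum();C=((P-m).T*ww)@(P-m)/ww.sum();e,V=np.linalg.eigh(C);a=V[:,1]
    print(name,(round(u,1),round(v,1)),m.round(1),np.degrees(np.arctan2(a[1],a[0]))%180,np.sqrt(e))
dark(f2["scene"],271,163,285,176,38,"slot scene")
dark(f2["side"],306,288,319,298,38,"slot side")
dark(f0["scene"],347,275,363,290,128,"key scene")
dark(f0["side"],213,165,231,175,128,"key side")
cv2.imwrite("pics/k.png",np.hstack([cv2.resize(f["frame"][a:b,c:d],(390,300),interpolation=2) for f,a,b,c,d in [(f2["side"],280,305,300,332),(f0["side"],158,183,205,237)]]))
# plate corner fit w/ subpixel lines
for n,bx in (("scene",(325,255,385,310)),("side",(200,155,242,186))):
    f=f0[n];x0,y0,x1,y1=bx
    hsv=cv2.cvtColor(f["frame"],cv2.COLOR_BGR2HSV)[y0:y1,x0:x1]
    m=cv2.inRange(hsv,(18,80,50),(34,255,255));print(n,np.unique(hsv[...,2][m>0],return_counts=False)[[0,-1]])
```

```text
slot scene (np.float64(277.3), np.float64(168.9)) [ 472.4 -180.2] 86.81542336794037 [1.76354058 4.51478104]
slot side (np.float64(311.4), np.float64(292.8)) [ 471.9 -181.2] 84.67536412715363 [1.74865365 4.41813235]
key scene (np.float64(354.3), np.float64(282.2)) [565.2 155.3] 94.0660013575259 [1.79874624 4.38735428]
key side (np.float64(221.4), np.float64(170.9)) [559.3 148.1] 86.0252434018266 [ 9.21076741 20.77532857]
scene [ 51 174]
side [ 53 169]
```

View pics/k.png

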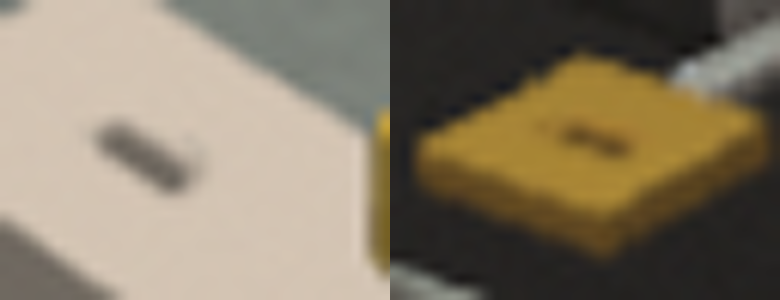

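Request:
send_rows(steps=[[[0,0,2,0.012,0.045,0,1],[0,0,4,0.025,0.093,0,1],[0,0,6,0.039,0.145,0,1],[0,0,8,0.053,0.197,0,1],[0,0,10,0.067,0.249,0,1],[0,0,10.9,0.081,0.3,0,1],[0,0,10.9,0.0905,0.333,0,1],[0,0,10.9,0.0914,0.3367,0,1]]])

```text
clock: 6.4
eef_pos: [562.9, 159.2, 202.5]
ee_rot: [-0.001, 0.657, 0.753, -0.001]
ft_force: [-0.5, -1.1, -0.4]
opening: 9.3
```

Request:
send_rows(steps=[[[0,0,0,0,0,-0.005,1],[0,0,0,0,0,-0.01,1],[0,0,0,0,0,-0.015,1],[0,0,0,0,0,-0.02,1],[0,0,0,0,0,-0.02,1],[0,0,0,0,0,-0.02,1],[0,0,0,0,0,-0.02,1],[0,0,0,0,0,-0.02,1]]])

```text
clock: 7.4
eef_pos: [563.0, 159.3, 182.7]
ee_rot: [-0.001, 0.657, 0.754, -0.001]
ft_force: [-0.1, -0.4, -0.7]
opening: 9.1
```

Run:
```python
from h import *
import pickle
s=observe();print(s["eef_pos"],s["ee_rot"],s["q"],s["opening"],s["clock"],s["ft_force"])
fs={n:grab_frame(n) for n in ["wrist","scene","side"]};pickle.dump(fs,open("f3.pkl","wb"))
w=fs["wrist"]["frame"];cv2.imwrite("pics/w3.png",w)
cv2.imwrite("pics/w3b.png",np.hstack([cv2.resize(fs["scene"]["frame"][210:320,290:410],(400,367),interpolation=2),cv2.resize(fs["side"]["frame"][90:200,165:285],(400,367),interpolation=2)]))
```

```text
[563.02192891 159.29157528 182.71946567] [-7.33995640e-04  6.57407926e-01  7.53533998e-01 -8.91429387e-04] [ 7.31229833e-02  2.51148796e-01  1.62503295e+00 -2.20993550e-04
  1.26771072e+00 -6.28585973e-02] 9.126219019301717 7.4 [-0.10312377 -0.43424145 -0.69050359]
```

View pics/w3.png

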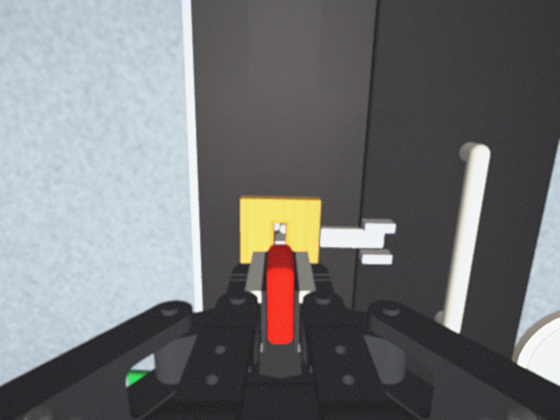

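View pics/w3b.png

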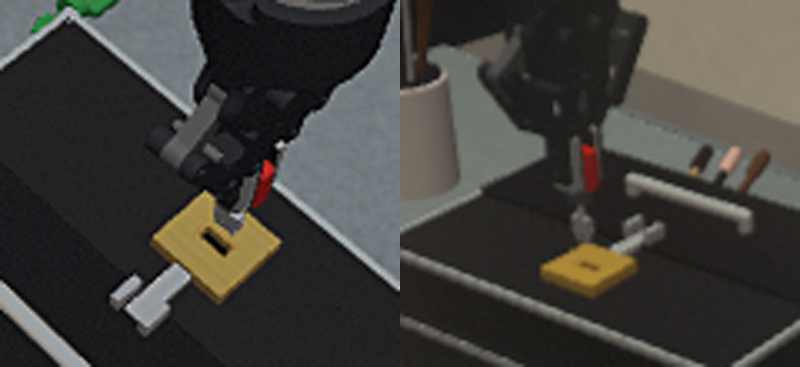

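Key blade tip hangs just over the plate. In the wrist view the tip is at (280,228) and the plate spans x 240–321 with its far edge at y≈196. Refining.

Run:
```python
from h import *
import pickle
fs=pickle.load(open("f3.pkl","rb"));f=fs["wrist"]
hsv=cv2.cvtColor(f["frame"],cv2.COLOR_BGR2HSV)
m=cv2.inRange(hsv,(15,100,60),(35,255,255));m[:180]=0;m[280:]=0
L=[];R=[]
for v in range(203,258,6):
    xs=np.nonzero(m[v])[0];a,b=onz(f,xs.min(),v,128),onz(f,xs.max()+1,v,128);L.append(a);R.append(b)
L=np.array(L);R=np.array(R)
for n,E in(("L",L),("R",R)):
    p=np.polyfit(E[:,1],E[:,0],1);print(n,E.mean(0).round(1),"angle",np.degrees(np.arctan2(1,p[0])))
T=[]
for u in range(246,318,8):
    ys=np.nonzero(m[:,u])[0];T.append(onz(f,u,ys.min(),128))
T=np.array(T);p=np.polyfit(T[:,0],T[:,1],1);print("far",T.mean(0).round(1),np.degrees(np.arctan(p[0])))
a=np.radians(7.6);ex=np.array([np.cos(a),np.sin(a)]);ey=np.array([-ex[1],ex[0]])
cx=((L[:,:2]@ex).mean()+(R[:,:2]@ex).mean())/2; print("width",(R[:,:2]@ex).mean()-(L[:,:2]@ex).mean())
cy=(T[:,:2]@ey).mean()-22; print("wrist lock centre",cx*ex+cy*ey)
# lock from scene now: plate contour lines
for n,bx in (("scene",(325,255,385,310)),):
    g=pickle.load(open("f0.pkl","rb"))[n]
# predicted keytip / head pixel for checks
tcp=observe()["eef_pos"]
off=np.array([0.5,-1.4,-39])
for n in fs: print(n,"pred tip",proj(fs[n],tcp+off).round(1),"pred tip no off",proj(fs[n],tcp+[0,0,-39]).round(1),"lock",proj(fs[n],[565.2,155.3,128]).round(1))
for n,b in (("scene",(340,262,380,292)),("side",(205,140,245,182)),("wrist",(255,205,305,255))):
    x0,y0,x1,y1=b;cv2.imwrite(f"pics/z_{n}.png",cv2.resize(fs[n]["frame"][y0:y1,x0:x1],None,fx=12,fy=12,interpolation=2))
A=[cv2.resize(cv2.imread(f"pics/z_{n}.png"),None,fx=.6 if n!="wrist" else .5,fy=.6 if n!="wrist" else .5) for n in("scene","side","wrist")]
h=max(i.shape[0] for i in A);cv2.imwrite("pics/z.png",np.hstack([cv2.copyMakeBorder(i,0,h-i.shape[0],0,4,0) for i in A])[:, :]); print([i.shape for i in A])
```

```text
L [542.3 156.2 128. ] angle 96.86541501574949
R [586.8 162.4 128. ] angle 96.38167310943135
far [560.9 178.5 128. ] 6.302990946652437
width 44.92561351977736
wrist lock centre [564.91651782 156.89069586]
wrist pred tip [277.2 242.2] pred tip no off [276.7 239.6] lock [280.  237.1]
scene pred tip [357.5 278. ] pred tip no off [358.4 278.5] lock [354.3 282.3]
side pred tip [219.3 162.3] pred tip no off [218.7 162.2] lock [221.2 168.9]
[(216, 288, 3), (302, 288, 3), (300, 300, 3)]
```

```bash
python3 -c "
import cv2;i=cv2.imread('pics/z.png');print(i.shape);cv2.imwrite('pics/zz.png',cv2.resize(i,(800,int(i.shape[0]*800/i.shape[1]))))"
```

```text
(302, 888, 3)
```

View pics/zz.png

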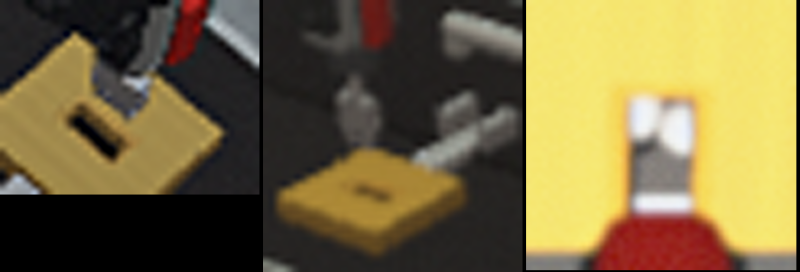

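Run:
```python
from h import *
import pickle
from scipy.spatial.transform import Rotation as Ro
fs=pickle.load(open("f3.pkl","rb"));f=fs["wrist"]
s=observe();tcp=s["eef_pos"];q=s["ee_rot"];R=Ro.from_quat([q[1],q[2],q[3],q[0]])
print("zaxis",R.as_matrix()[:,2].round(4))
a=np.radians(7.7);ey=np.array([-np.sin(a),np.cos(a),0])
for z in (28,14,0,-39):print(z,proj(f,tcp+[0,0,z]).round(1),proj(f,tcp+[0,0,z]+15*ey).round(1),proj(f,tcp+[0,0,z]-15*ey).round(1))
hsv=cv2.cvtColor(f["frame"],cv2.COLOR_BGR2HSV)
m=cv2.inRange(hsv,(0,120,40),(6,255,255))|cv2.inRange(hsv,(172,120,40),(180,255,255))
for v in range(244,348,8):
    xs=np.nonzero(m[v,250:310])[0]+250
    if len(xs):print(v,xs.min(),xs.max(),(xs.min()+xs.max())/2)
print(fs["wrist"]["camera_matrix"])
i=cv2.resize(f["frame"][180:360,220:340],None,fx=4.4,fy=3.3*1.0,interpolation=2);cv2.imwrite("pics/w3z.png",i)
# keyway corners predicted for lock centre (565.2,155.3) and (564.9,156.9)
ex=np.array([np.cos(a),np.sin(a),0])
for c in ([565.2,155.3,128],[564.9,156.9,128]):
  print([proj(f,np.array(c)+sx*3.5*ex+sy*8*ey).round(1).tolist() for sx in(-1,1) for sy in(-1,1)])
```

```text
zaxis [-2.5e-03 -4.0e-04 -1.0e+00]
28 [274.4 306.9] [274.4 266.8] [274.5 344.6]
14 [275.  287.8] [275. 251.] [275.1 322.5]
0 [275.6 272. ] [275.6 238.1] [275.6 304.1]
-39 [276.7 239.6] [276.7 211.8] [276.6 266.2]
244 274 274 274.0
252 268 291 279.5
260 267 293 280.0
268 266 294 280.0
276 266 294 280.0
284 266 294 280.0
292 266 293 279.5
300 266 293 279.5
308 267 293 280.0
316 267 293 280.0
324 267 293 280.0
332 267 293 280.0
340 268 292 280.0
[[371.03098412   0.         279.85082066]
 [  0.         371.03098412 208.03728922]
 [  0.           0.           1.        ]]
[[273.8, 250.3], [273.8, 223.5], [286.1, 250.4], [286.3, 223.5]]
[[273.7, 247.7], [273.6, 220.7], [286.0, 247.7], [286.2, 220.7]]
```

View pics/w3z.png

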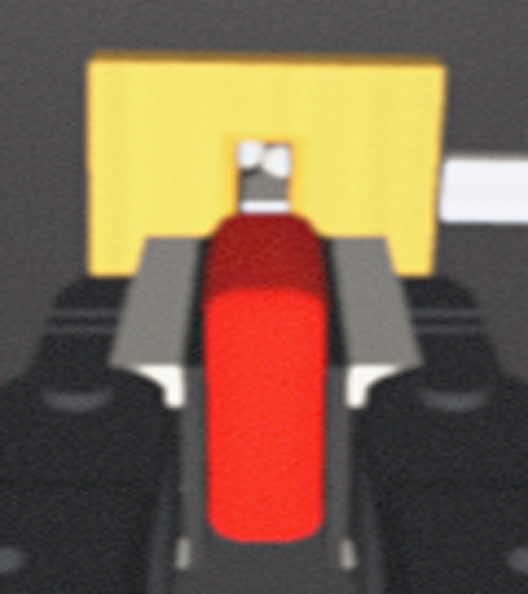

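Fixed jaw plane and plate centre both sit at u≈280 in the wrist view, so the key is aligned across its thickness. Along the keyway it needs about −2.5 mm. Correcting that, then entering gently.

Request:
send_rows(steps=[[[0,0,0,0.0007,-0.0024,-0.002,1],[0,0,0,0.0007,-0.0024,-0.006,1],[0,0,0,0.0007,-0.0024,-0.01,1],[0,0,0,0.0007,-0.0024,-0.014,1],[0,0,0,0.0007,-0.0024,-0.017,1],[0,0,0,0.0007,-0.0024,-0.02,1],[0,0,0,0.0007,-0.0024,-0.023,1],[0,0,0,0.0007,-0.0024,-0.024,1]]])

```text
clock: 8.55
eef_pos: [563.5, 156.9, 158.3]
ee_rot: [-0.001, 0.657, 0.754, -0.001]
ft_force: [0.2, -0.7, 0.4]
opening: 8.7
```

```bash
cat > st.py <<'E'
from h import *
import sys
s=observe();print(s["eef_pos"].round(1),s["ee_rot"].round(4),"F",s["ft_force"].round(1),"T",s["wrist_torque"].round(2),s["opening"],s["clock"],"q6",s["q"][5].round(3),"off",((s["eef_pos"][:2]-[565.2,155.3])).round(1))
if len(sys.argv)>1:
    n=sys.argv[1]
    fs=[(grab_frame("wrist"),(150,330,210,350)),(grab_frame("scene"),(225,315,310,400)),(grab_frame("side"),(110,200,175,265))]
    cv2.imwrite(f"pics/{n}.png",np.hstack([cv2.resize(f["frame"][a:b,c:d],(266,300),interpolation=2) for f,(a,b,c,d) in fs]))
E
python3 st.py s1
```

```text
[563.5 156.9 158.3] [-0.0009  0.6574  0.7535 -0.0011] F [ 0.2 -0.7  0.4] T [-0.01  0.02 -0.05] 8.699439427803009 8.55 q6 -0.067 off [-1.7  1.6]
```

View pics/s1.png

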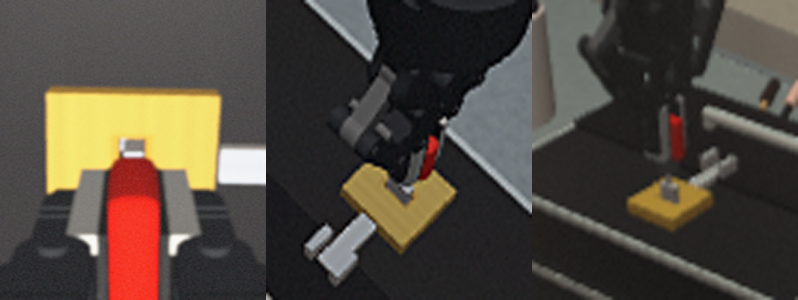

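Blade has entered 8–9 mm below the face with no side force. Now pushing past the pins with a small yaw rock.

Request:
send_rows(steps=[[[0,0,0,0,0,-0.004,1],[0,0,3,0,0,-0.006,1],[0,0,-3,0,0,-0.008,1],[0,0,3,0,0,-0.01,1],[0,0,-3,0,0,-0.012,1],[0,0,3,0,0,-0.014,1],[0,0,-3,0,0,-0.016,1],[0,0,0,0,0,-0.018,1]]])

```text
clock: 9.7
eef_pos: [563.9, 157.0, 141.7]
ee_rot: [-0.001, 0.657, 0.754, -0.001]
ft_force: [-3.2, -0.7, 5.5]
opening: 9.1
```

```bash
python3 st.py s2
```

```text
[563.9 157.  141.7] [-6.000e-04  6.574e-01  7.536e-01 -7.000e-04] F [-3.2 -0.7  5.5] T [-0.1   0.65 -0.04] 9.085769835280312 9.7 q6 -0.067 off [-1.3  1.7]
```

View pics/s2.png

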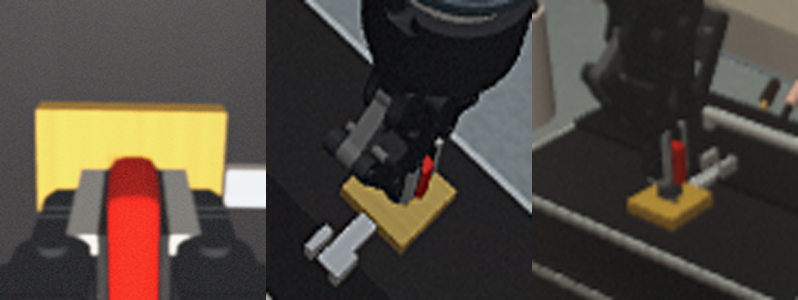

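Request:
send_rows(steps=[[[0,0,2,0.0003,0,-0.001,1],[0,0,-2,0.0003,0,-0.002,1],[0,0,2,0.0003,0,-0.003,1],[0,0,-2,0.0003,0,-0.004,1],[0,0,2,0.0003,0,-0.0045,1],[0,0,-2,0.0003,0,-0.005,1],[0,0,0,0.0003,0,-0.0055,1],[0,0,0,0.0003,0,-0.0055,1]]])

```text
clock: 10.85
eef_pos: [564.1, 157.1, 138.4]
ee_rot: [-0.0, 0.657, 0.754, -0.001]
ft_force: [-10.8, 0.1, 21.2]
opening: 9.1
```

```bash
python3 st.py s3
```

```text
[564.1 157.1 138.4] [-5.000e-04  6.574e-01  7.536e-01 -8.000e-04] F [-10.8   0.1  21.2] T [-0.16  2.04 -0.05] 9.103851055455435 10.85 q6 -0.067 off [-1.1  1.8]
```

View pics/s3.png

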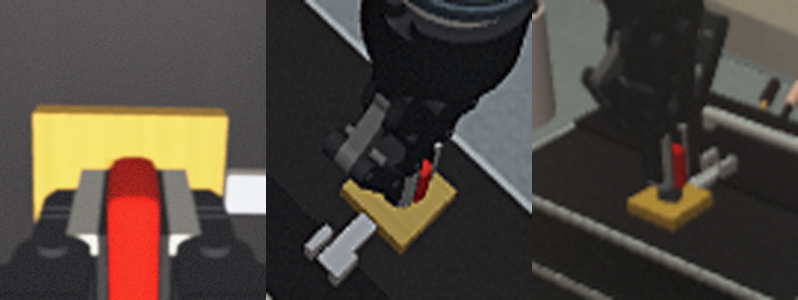

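The key is home: z 138.4 as predicted, with 21 N of push. I'll relieve the side force and start turning clockwise.

Request:
send_rows(steps=[[[0,0,0,-0.0006,0,-0.0007,1],[0,0,-4,-0.0006,0,-0.0007,1],[0,0,-9,-0.0005,0,-0.0007,1],[0,0,-14,-0.0005,0,-0.0007,1],[0,0,-19,-0.0004,0,-0.0007,1],[0,0,-24,-0.0003,0,-0.0007,1],[0,0,-29,-0.0002,-0.0001,-0.0007,1],[0,0,-32,-0.0002,-0.0001,-0.0007,1]]])

```text
clock: 12.0
eef_pos: [564.7, 156.8, 138.5]
ee_rot: [-0.0, 0.84, 0.542, 0.0]
ft_force: [-1.3, -1.0, 6.1]
opening: 9.1
```

```bash
python3 st.py s4
```

```text
[564.7 156.8 138.5] [-1.000e-04  8.403e-01  5.422e-01  1.000e-04] F [-1.3 -1.   6.1] T [-0.32  0.21  0.07] 9.065789685707685 12.0 q6 0.493 off [-0.5  1.5]
```

View pics/s4.png

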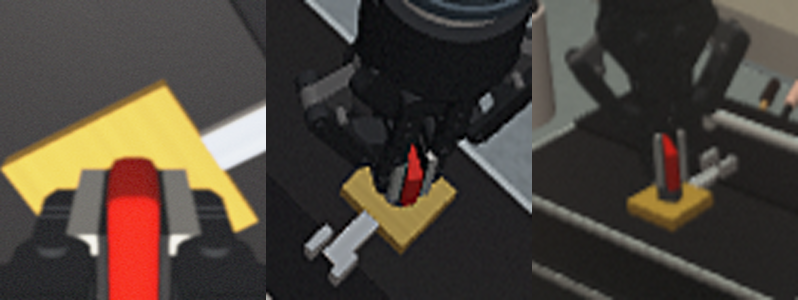

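Request:
send_rows(steps=[[[0,0,-7,0.0001,-0.0001,-0.0005,1],[0,0,-14,0.0002,-0.0001,-0.0005,1],[0,0,-21,0.0002,-0.0002,-0.0005,1],[0,0,-28,0.0003,-0.0003,-0.0005,1],[0,0,-35,0.0003,-0.0004,-0.0005,1],[0,0,-42,0.0004,-0.0005,-0.0005,1],[0,0,-49,0.0004,-0.0006,-0.0005,1],[0,0,-55,0.0004,-0.0007,-0.0005,1]]])

```text
clock: 13.15
eef_pos: [565.6, 155.7, 138.5]
ee_rot: [0.0, 0.996, 0.092, 0.001]
ft_force: [-1.4, -3.2, 5.9]
opening: 8.7
```

```bash
python3 st.py s5
```

```text
[565.6 155.7 138.5] [4.000e-04 9.958e-01 9.200e-02 6.000e-04] F [-1.4 -3.2  5.9] T [-0.54  0.32  0.12] 8.713763973463017 13.15 q6 1.454 off [0.4 0.4]
```

View pics/s5.png

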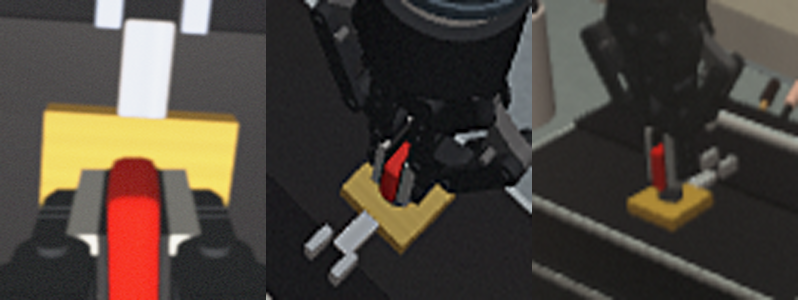

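The bolt has drawn back to (145,60) in the wrist crop, clear of the keeper prongs. Turn is at about 87°, so I'll go on to the stop, allowing for the free play.

Request:
send_rows(steps=[[[0,0,-2,0,0,-0.0005,1],[0,0,-4,0,0,-0.0005,1],[0,0,-6,0,0,-0.0005,1],[0,0,-8,0,0,-0.0005,1],[0,0,-9,0,0,-0.0005,1],[0,0,-10,0,0,-0.0005,1],[0,0,-10,0,0,-0.0005,1],[0,0,-10,0,0,-0.0005,1]]])

```text
clock: 14.3
eef_pos: [565.7, 155.2, 138.5]
ee_rot: [0.001, 1.0, 0.006, 0.001]
ft_force: [-3.1, -1.5, 5.9]
opening: 9.2
```

```bash
python3 st.py s6
```

```text
[565.7 155.2 138.5] [8.0e-04 1.0e+00 6.4e-03 5.0e-04] F [-3.1 -1.5  5.9] T [-0.41  0.56  0.13] 9.22691162268995 14.3 q6 1.625 off [ 0.5 -0.1]
```

View pics/s6.png

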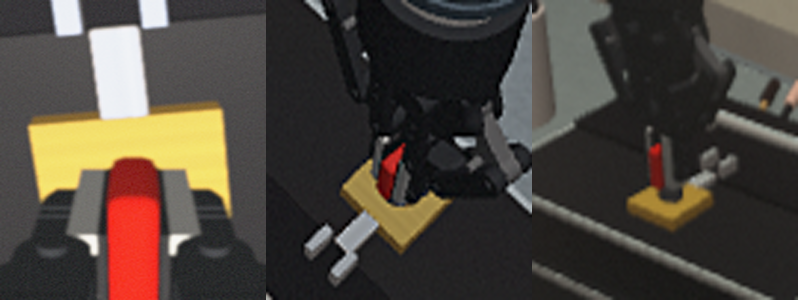

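Request:
send_rows(steps=[[[0,0,-1,0,0,-0.0005,1],[0,0,-2,0,0,-0.0005,1],[0,0,-3,0,0,-0.0005,1],[0,0,-4,0,0,-0.0005,1],[0,0,-5,0,0,-0.0005,1],[0,0,-5,0,0,-0.0005,1],[0,0,-5,0,0,-0.0005,1],[0,0,-5,0,0,-0.0005,1]]])

```text
clock: 15.45
eef_pos: [565.7, 155.1, 138.5]
ee_rot: [0.001, 0.999, -0.037, 0.001]
ft_force: [-3.3, -0.8, 5.8]
opening: 8.7
```

```bash
python3 st.py s7
```

```text
[565.7 155.1 138.5] [ 1.100e-03  9.993e-01 -3.710e-02  5.000e-04] F [-3.3 -0.8  5.8] T [-0.31  0.72  0.21] 8.724636014698278 15.45 q6 1.712 off [ 0.5 -0.2]
```

View pics/s7.png

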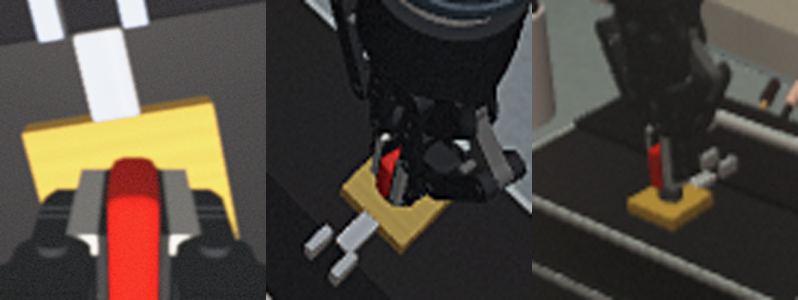

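Request:
send_rows(steps=[[[0,0,-1,0,0,-0.0005,1],[0,0,-2,0,0,-0.0005,1],[0,0,-3,0,0,-0.0005,1],[0,0,-4,0,0,-0.0005,1],[0,0,-4,0,0,-0.0005,1],[0,0,-4,0,0,-0.0005,1],[0,0,-4,0,0,-0.0005,1],[0,0,-4,0,0,-0.0005,1]]])

```text
clock: 16.6
eef_pos: [565.7, 155.0, 138.5]
ee_rot: [0.001, 0.997, -0.072, 0.0]
ft_force: [-3.5, -1.8, 6.6]
opening: 9.1
```

```bash
python3 st.py s8
python3 - <<'E'
from h import *
f=grab_frame("wrist");cv2.imwrite("pics/w8.png",f["frame"])
E
```

```text
[565.7 155.  138.5] [ 1.300e-03  9.974e-01 -7.150e-02  5.000e-04] F [-3.5 -1.8  6.6] T [-0.13  0.64  0.37] 9.136799038493683 16.6 q6 1.782 off [ 0.5 -0.3]
```

View pics/s8.png

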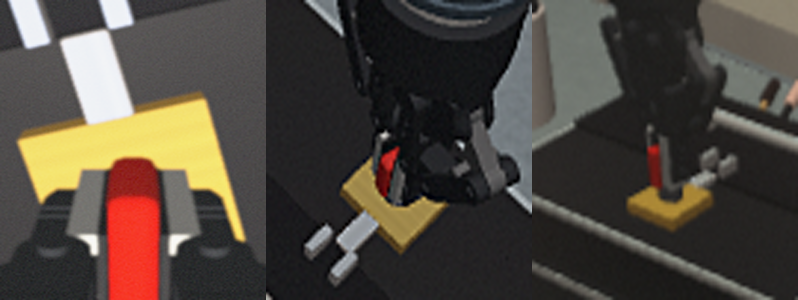

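View pics/w8.png

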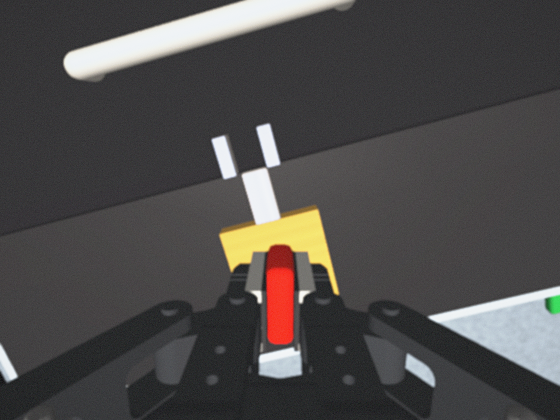

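Run:
```python
from h import *
f=grab_frame("scene");cv2.imwrite("pics/end.png",f["frame"])
s=observe();print(s["clock"],s["wrist_torque"].round(2),s["ft_force"].round(1))
```

```text
16.85 [-0.19  0.59  0.31] [-4.4 -0.   5.4]
```

View pics/end.png

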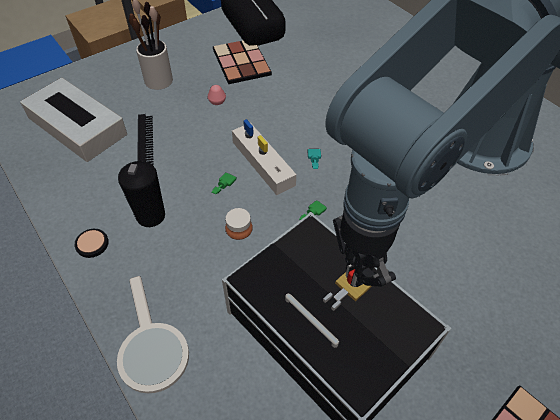

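The blue and yellow keys are still in the stand at (249,128) and (262,144). The tumbler (143,195) and jar (238,222) haven't moved, and the bolt at (340,295) is drawn back. Handing in.

```bash
python3 -c "
from rig import close_job;print(close_job())"
```

```text
the job is handed in; nothing more can be done
None
```

I took the red key out of the stand and pushed it home past both pins with a small yaw rock. I then turned it clockwise to the stop and handed in at about 17 s, still gripping the key and holding it turned.

**Last checks:**
- **Home:** the collar was seated at the predicted height (TCP z 138.4 mm) under 21 N of push.
- **Turn:** the gripper had turned about 106°, including the lock's free play and give. The torque rose to 0.3–0.4 N m, well above the spring's 0.085 N m, so I read it as against the stop. I did not measure the plug angle itself.
- **Bolt:** the pictures show it drawn back clear of the keeper.
- **Bystanders:** the blue and yellow keys, the tumbler and the jar look unmoved in the final scene picture.

**Disagreement:** the wrist camera's calibration was about 2 mm off sideways from the arm's own position and the other cameras. I aligned the key on the jaw centre line as seen in the wrist picture, and the blade entered freely. There was up to 11 N of side force while seating the key, and I relieved it before turning.

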